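Seat the support rod in the spring-plunger post holder

ROBOT

A 7-joint arm with a two-finger parallel gripper is mounted at the origin on a cart in front of the work surface, level with it; the furniture and walls round the work are solid. World frame = base frame: x ahead of the robot, y to its left, z up, the work surface at z = 0. Lengths are in mm, angles in rad, forces in N, time in s.
With the tool pointing down it reaches from about 425 to 1025 mm from the base axis. Payload 3.6 kg.
Tool frame: the origin (TCP) lies between the finger pads; the fingertips stand 25 mm ahead of it and the grasp point (between the pads) lies 6 mm ahead of it (arm.tip_extent is the distance from the TCP to the fingertips, in mm); z points along the fingers, x is the direction in which the jaws open and shut, and the axes are right-handed (so a half turn about z gives the same grasp; the last joint's range is limited). The gripper opens to 85 mm and grips with 20 to 120 N. Pads are 22 mm wide; open, the fingers measure 114 mm over their backs; the gripper's body (76 mm by 85 mm) begins 54 mm behind the grasp point. The pads swing forward as they close: fully open they stand 13 mm farther back than shut.
Start: joints at [1.016, 0.591, 0.048, 1.609, -0.033, 0.943, -0.034], TCP at [323.034, -649.06, 256.302] pointing down, gripper open.
Joint ranges: [-2.69, 2.69], [-0.47, 2.24], [-1.27, 1.36], [0.19, 2.51], [-1.53, 4.68], [0.08, 2.07], [-3.09, 3.09]. Speed limits (rad/s): [2.57, 2.57, 3.14, 3.14, 3.14, 3.14, 3.14].

INTERFACE

Orientations are given as a unit quaternion [w, x, y, z].
In Python, from station import sense, grab_frame, calibration, workorder, models, arm gives the robot as it stands.
- The arm moves only by the shell command python3 -m inch 'ROWS' [OPENING]. ROWS is JSON, a list of rows, each an object with "translation": the shift along the tool's x, y, z in units of 0.1 m (1.0 is 0.1 m), a list of three; "twist": the turn about the tool's z in units of 2 pi rad (1.0 is 2 pi rad). A call has 1 to 12 rows; each row is the pose to reach, as a shift and turn from the pose commanded when the call began, along the tool's axes at that moment, turning the shorter way round; what a row does not reach only later rows make up. A row lasts 1/8 s, in which the tool goes at most 62.5 mm and 10.7 degrees, less where a joint would pass 70% of its speed; a pose out of reach is approached as far as the arm can. A call with a number of a shift or a turn outside -1 to 1 is refused whole. A call with a gripper value outside its range is refused whole. OPENING is the gripper command: -1 is shut, 1 is fully open, values between are in proportion, set as the call begins (- or left out, the last holds). The fingers move at their own pace and stop on an object; the grip force is fixed at half the most. Time passes only in rows, so rows that repeat a pose let the fingers close. It gives the time, the measured TCP pose, the force and the opening at its end, in the units of the state.
- sense(): the state, without advancing time (a new reading comes with each control period).
- grab_frame(name): name is "side" or "top" or "wrist"; returns (picture, depth): 480x640x3 uint8, red, green, blue; 480x640 float32, mm along the optical axis (not along the pixel's ray), 0 where there is no reading.
- calibration(name): a dict with "fx", "fy", "cx", "cy" (pixels), "world_from_camera" (4x4, takes a point from camera to world coordinates). Camera axes: x right, y down, z forward; pixel columns grow to the right and rows downward; lengths in mm; the calibration is good to about 2 mm. A picture is of the moment at which its call begins: read the wrist's pose just before it. calibration takes no time and is no camera call; for the wrist camera it gives the pose at the moment of the call.
- workorder.finish_job(): hands the job in, once; it reports no verdict.
Trained networks look in the newest picture that a camera, given by its name, has taken for a name from the list of things; names that differ only in an ending like _2 or _b are one class to them, and where a whole thing is asked for, a point or a joint stands for the part that bears it (a point fixed in the world has none). Each returns a list of dicts, best first, with "p" (0 to 1); they miss things now and then, are a little off and sometimes report something else, mostly with a low value. They report only what shows in the picture. A call takes as long as a camera call.
- models.recognise(camera, label): "rect" ([left, top, right, bottom] in pixels, round what is visible of it).
The state is a dict: "clock": time; "q": joint angles; "qvel": joint speeds; "tau": joint torques, N m; "position": TCP position; "tool_rot": TCP orientation; "force": force on the tool from outside, world axes, zero at the start; "moment": the same for the moment, N m; "grip_width": finger opening in mm.
Only numpy, scipy, OpenCV 4.12 (cv2) and the standard library are available. Lean on these libraries where they do the work, as an engineer would, in place of code of your own. Each camera call takes 0.05 s, during which the arm holds its last target.

TASK

Draw the long support rod with the square head out of the dark grey parking block and slide it, foot first, into the upright post holder until it is fully home on the stop inside and the holder's side spring plunger has clicked into the groove round the rod; then let go of it. The plunger and stop are set to an unknown height, so push gently and feel for the stop. Leave the short pin, the petri dish and the small bottle where they are.

Things in the scene. Friction and masses are not known exactly. Their poses are not given: they have to be found in the camera images.
- rod: Loose steel support rod, 150 mm long, 12 mm in diameter, about 0.12 kg, with a dark square head at the top. Origin: centre of the foot's underside; z along the rod to the head; x, y square to the head's faces. It starts upright in one hole of the parking block, standing on the hole's floor, and may lean 0.03 rad. It may enter the holder at any angle about its own axis.
- rod_foot (a point): Centre of the underside of the rod's foot. The foot is a cone: 5 mm wide at the end, the full 12 mm from 7 mm up. A groove 2 mm deep runs round the rod, centred 30 mm above this point (3 mm flat, 2 mm flank on each side).
- rod_head (a point): Middle of the rod's square head (20 x 20 mm, 40 mm tall, 110 to 150 mm above the foot's underside), 130 mm above the foot: the place to grip, across either pair of faces.
- holder: Fixed post holder: dark plate 100 x 100 x 12 mm with an upright aluminium tube, 32 mm outside, bore 14 mm, mouth 102 mm above the plate's underside. Origin under the plate's centre, on the bore's axis; z up. The spring plunger (steel housing, black knob, out to 54 mm from the axis, more when pushed) is on its -x side. Rod and holder must never press on each other with over 40 N.
- holder_mouth (a point): Centre of the bore's mouth, on its axis. The pin is 10 to 40 mm below it, set differently each time and not reported; a rigid end stop in the bore is always 30 mm below the pin, so the foot goes 40 to 70 mm below the mouth. With the foot on the stop the pin is in the groove. Passing the foot over the pin takes up to about 12 N, sliding on a few N.
- plunger (a joint): How far the spring pin is pushed out of the bore, in m: 0 free (its tip 2 mm short of the bore's axis), 0.003 to 0.004 riding on the rod's full width, about 0.001 in the rod's groove (under 0.002). The spring pushes with about 2 N at 0 and 4 N at 0.003.
- block: The fixed dark grey parking block, 60 x 130 x 55 mm, origin under its centre, with two holes of 13 mm, 45 mm deep, at y = -35 and +35 mm of its own frame. The rod stands in one, the short pin in the other.
- short_pin: Bystander: a loose plain steel pin 12 mm in diameter with a black ball knob, 85 mm long in all, upright in the other hole of the parking block. Origin at its foot. Leave it there.
- petri_dish: Bystander: loose round petri dish, 58 mm across, 15 mm high, lying flat. Origin under its centre. Leave it in place.
- small_bottle: Bystander: loose small reagent bottle, 40 mm in diameter, 85 mm high, standing. Origin under its centre. Leave it in place.

How it is judged:
By the outcome, as a careful person would: the job done as asked, in the order asked, and still so for the second after the job is handed in, with the robot touching nothing.
It also fails if it takes over 72 s, if anything falls off the work surface, if the arm or the gripper's body presses on something with over 40 N, if the wrist force passes 120 N, or if a joint passes its speed limit or range.

## Working session

There is one attempt and no reset: what is moved stays moved. The work goes in short steps, Python scripts to look and compute and a shell command to move; the robot and the scene stay as the last step left them, time stands still between calls to the robot, and variables do not carry over. Pictures are saved under pics/ and viewed, and the job is handed in when it is done.

```bash
ls; mkdir -p pics; cat > h.py <<'E'
import numpy as np, cv2
from station import sense, grab_frame, calibration, workorder, models, arm
def snap(c,n):
    p,d=grab_frame(c); cv2.imwrite(f'pics/{n}.png',p[:,:,::-1]); np.save(f'pics/{n}.npy',d); return p,d,calibration(c)
def world(cal,u,v,d):
    P=np.array([(u-cal['cx'])/cal['fx']*d,(v-cal['cy'])/cal['fy']*d,d,1.]); return (np.array(cal['world_from_camera'])@P)[:3]
def cloud(cal,d):
    v,u=np.mgrid[:480,:640]; P=np.stack([(u-cal['cx'])/cal['fx']*d,(v-cal['cy'])/cal['fy']*d,d],-1)
    T=np.array(cal['world_from_camera']); return P@T[:3,:3].T+T[:3,3]
E
python3 - <<'E'
from h import *
s=sense();print(s['clock'],s['position'],s['tool_rot'],s['force'],s['grip_width'])
for c in('side','top'):
    p,d,cal=snap(c,c+'0')
    print(c,np.round(cal['world_from_camera'],3).tolist(),cal['fx'])
    for l in('rod','holder','block'):
        print(l,[(np.round(r['rect']).tolist(),round(r['p'],2)) for r in models.recognise(c,l)[:2]])
E
```

```text
pics
0.0 [ 322.70562447 -648.35564906  255.15478353] [-5.29433978e-04  8.50194957e-01 -5.26466812e-01 -9.74860188e-04] [ 0.30751971  0.09534984 -0.4812079 ] 85.52237242215205
side [[-1.0, -0.016, 0.02, 432.812], [-0.025, 0.684, -0.729, 1042.537], [-0.002, -0.729, -0.684, 931.417], [0.0, 0.0, 0.0, 1.0]] 612.9645787296562
rod [([294.0, 247.0, 311.0, 289.0], 0.58)]
holder [([292.0, 141.0, 336.0, 193.0], 0.89)]
block [([296.0, 249.0, 307.0, 294.0], 0.7)]
top [[0.007, -0.992, 0.122, 358.187], [-1.0, -0.004, 0.03, 137.36], [-0.03, -0.122, -0.992, 1038.819], [0.0, 0.0, 0.0, 1.0]] 440.15935317529045
rod [([266.0, 218.0, 282.0, 235.0], 0.49)]
holder [([426.0, 212.0, 480.0, 261.0], 0.94)]
block [([263.0, 205.0, 324.0, 251.0], 0.76), ([265.0, 218.0, 280.0, 232.0], 0.41)]
```

View pics/side0.png

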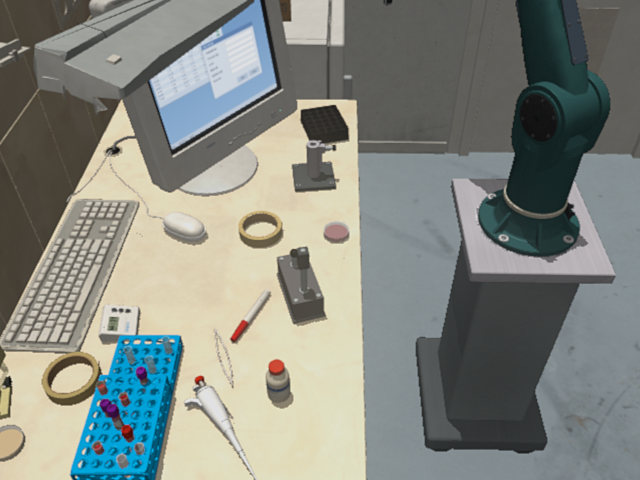

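View pics/top0.png

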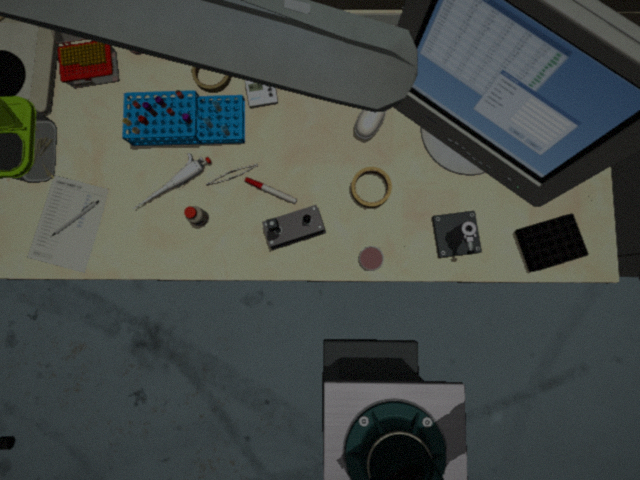

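```bash
python3 - <<'E'
from h import *
a=cv2.imread('pics/side0.png');b=cv2.imread('pics/top0.png')
A=cv2.resize(a[235:335,265:345],(400,500),interpolation=2);B=cv2.resize(b[195:260,255:335],(400,325),interpolation=2)
C=cv2.resize(b[200:265,425:490],(325,325),interpolation=2);D=cv2.resize(a[130:200,285:345],(300,350),interpolation=2)
o=np.zeros((600,800,3),np.uint8);o[:500,:400]=A[:500];o[:325,400:800]=B;o[325:600,400:675]=C[:275,:275] 
cv2.imwrite('pics/z.png',o);cv2.imwrite('pics/z2.png',np.hstack([C,np.vstack([D])[:325]]))
cal=calibration('top');d=np.load('pics/top0.npy')
for n,(u,v) in dict(blockc=(294,227),l=(273,226),l2=(275,221),r=(306,218),hold=(468,229),plate=(445,225),knob=(454,258),kn2=(452,242),dish=(370,258),bottle=(194,215)).items():
  print(n,d[v,u],world(cal,u,v,d[v,u]).round(1))
W=cloud(cal,d)
for (u0,u1,v0,v1,lo,hi) in[(255,335,195,260,48,60),(255,335,195,260,62,200),(425,490,200,270,90,112),(425,490,200,270,7,16)]:
  w=W[v0:v1,u0:u1].reshape(-1,3);w=w[(w[:,2]>lo)&(w[:,2]<hi)];print(len(w),w.mean(0).round(1),w.min(0).round(0),w.max(0).round(0))
E
```

```text
blockc 995.8741 [498.3 227.9  55. ]
l 893.1045 [485.6 261.2 158. ]
l2 889.3544 [495.1 256.6 162.8]
r 956.88306 [512.5 198.4  95.1]
hold 963.9006 [ 492.2 -155.9   74.7]
plate 1028.072 [ 510.  -121.7   13.3]
knob 1030.6968 [ 433.9 -143.7    0.6]
kn2 1027.6438 [ 470.7 -138.     8.4]
dish 1023.32996 [431.9  53.5  13.8]
bottle 978.0676 [520.7 448.5  82.4]
1319 [501.3 228.1  55.6] [455. 162.  48.] [549. 301.  60.]
199 [495.6 245.4 134.1] [479. 190.  63.] [520. 276. 164.]
300 [ 477.1 -148.7   99.1] [ 436. -162.   90.] [ 506. -133.  106.]
1270 [ 489.6 -140.6   12.7] [ 429. -221.    7.] [544. -92.  16.]
```

View pics/z.png

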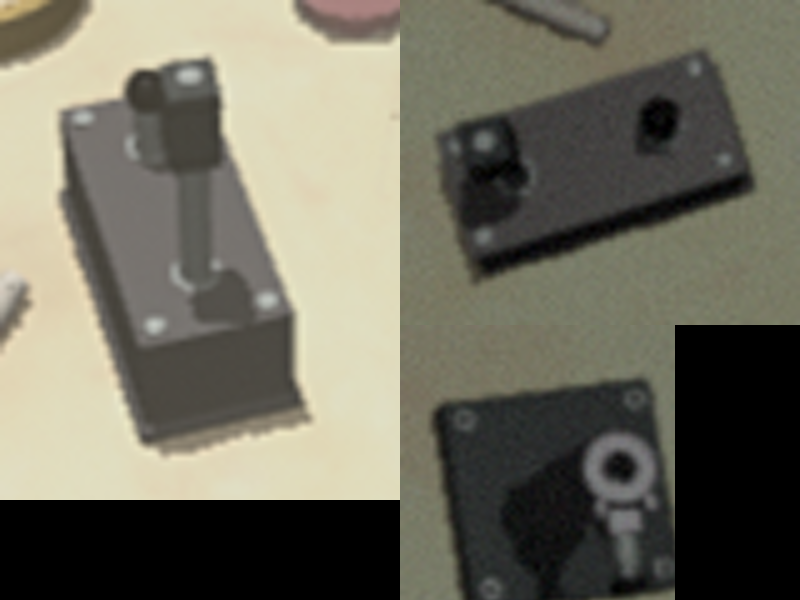

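View pics/z2.png

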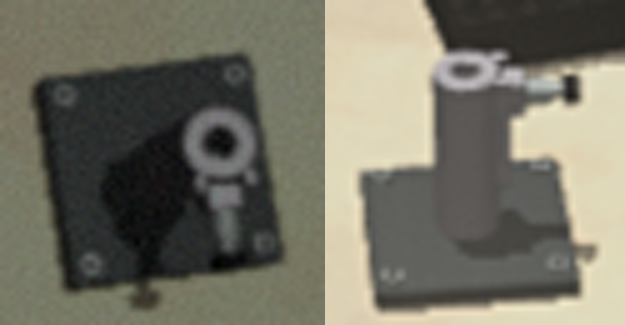

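```bash
cat >> h.py <<'E'
def onplane(cal,u,v,z):
    T=np.array(cal['world_from_camera']);r=T[:3,:3]@np.array([(u-cal['cx'])/cal['fx'],(v-cal['cy'])/cal['fy'],1.]);return T[:3,3]+r*(z-T[2,3])/r[2]
def proj(cal,P):
    T=np.linalg.inv(np.array(cal['world_from_camera']));p=T[:3,:3]@np.asarray(P,float)+T[:3,3];return np.array([cal['fx']*p[0]/p[2]+cal['cx'],cal['fy']*p[1]/p[2]+cal['cy']])
def rot(s):
    from scipy.spatial.transform import Rotation as R
    q=s['tool_rot'];return R.from_quat([q[1],q[2],q[3],q[0]]).as_matrix()
def rel(target,s=None):
    s=s or sense();return rot(s).T@(np.array(target)-s['position'])/100
def st():
    s=sense();print(round(s['clock'],2),s['position'].round(1),'z',rot(s)[:,2].round(3),'x',rot(s)[:,0].round(3),'F',s['force'].round(1),'M',s['moment'].round(2),s['grip_width'].round(1));return s
E
python3 - <<'E'
from h import *
t=calibration('top');si=calibration('side')
print('mouth top',onplane(t,468.8,228.6,102),'knob',onplane(t,425+225/5,200+255/5,85))
print('mouth side',onplane(si,285+(465-325)/5,130+70/5,102))
print('head top',onplane(t,272,223,160),'hole',onplane(t,278,230.5,55),'pinball',onplane(t,306.5,218.8,90))
print('head side',onplane(si,265+190/5,235+76/5,160),'hole',onplane(si,265+194/5,235+275/5,55))
s=st();print(rot(s));w=calibration('wrist');print(np.round(w['world_from_camera'],3),w['fx'])
T=np.array(w['world_from_camera']);print('cam in tool',rot(s).T@(T[:3,3]-s['position']),(rot(s).T@T[:3,:3]).round(2))
E
```

```text
mouth top [ 489.31022013 -149.29092988  102.        ] knob [ 443.00451836 -155.41687416   85.        ]
mouth side [ 489.98454913 -145.49450219  102.        ]
head top [491.437866   263.04998417 160.        ] hole [490.23724895 264.0831829   55.        ] pinball [511.5334513  197.58038052  90.        ]
head side [491.29023121 265.96176067 160.        ] hole [492.33883812 267.57408856  55.        ]Traceback (most recent call last):
  File "<stdin>", line 7, in <module>
  File "h.py", line 20, in st
    s=sense();print(round(s['clock'],2),s['position'].round(1),'z',rot(s)[:,2].round(3),'x',rot(s)[:,0].round(3),'F',s['force'].round(1),'M',s['moment'].round(2),s['grip_width'].round(1));return s
                                                                                                                                                                  ^^^^^^^^^^^^^^^^^^^^^
AttributeError: 'float' object has no attribute 'round'
```

```bash
sed -i "s/s\['grip_width'\].round(1)/round(s['grip_width'],1)/" h.py
python3 - <<'E'
from h import *
d=np.load('pics/top0.npy');W=cloud(calibration('top'),d)
m=(W[...,2]>180)&(d>0)&(W[...,0]>330)
for y in range(-700,700,50):
  w=W[m&(W[...,1]>=y)&(W[...,1]<y+50)]
  if len(w): i=w[:,0].argmin();print(y,len(w),w[i].round(0),'zrange',w[:,2].min().round(),w[:,2].max().round())
s=st();w=calibration('wrist')
T=np.array(w['world_from_camera']);print('cam in tool',rot(s).T@(T[:3,3]-s['position']),(rot(s).T@T[:3,:3]).round(2),w['fx'])
for t in ([480,-350,257],[440,200,257]):print(rel(t,s))
E
```

```text
-350 760 [ 545. -300.  200.] zrange 200.0 416.0
-300 6308 [ 543. -299.  183.] zrange 180.0 499.0
-250 7661 [ 586. -249.  187.] zrange 180.0 502.0
-200 6842 [ 624. -195.  181.] zrange 180.0 501.0
-150 5656 [ 653. -143.  180.] zrange 180.0 501.0
-100 4213 [697. -99. 181.] zrange 180.0 473.0
-50 2626 [738. -49. 184.] zrange 180.0 414.0
0 798 [593.  50. 548.] zrange 311.0 569.0
50 3481 [566.  89. 550.] zrange 535.0 586.0
100 4185 [568. 101. 548.] zrange 540.0 595.0
150 4302 [577. 151. 555.] zrange 547.0 603.0
200 3837 [587. 201. 560.] zrange 558.0 609.0
250 3331 [597. 252. 577.] zrange 565.0 611.0
300 2793 [606. 300. 591.] zrange 574.0 613.0
350 2210 [617. 354. 600.] zrange 583.0 616.0
400 1591 [626. 401. 608.] zrange 590.0 620.0
450 856 [637. 450. 615.] zrange 599.0 623.0
0.4 [ 323.  -649.   256.1] z [-0.  0. -1.] x [ 0.446 -0.895 -0.   ] F [-0.4 -0.9 -0.1] M [-0.05 -0.05  0.01] 85.4
cam in tool [-3.08883482e-02 -8.21955561e+01 -1.16985276e+02] [[ 1.    0.   -0.  ]
 [-0.    0.95  0.32]
 [ 0.   -0.32  0.95]] 407.18590067631874
[-1.97697177 -2.73779686 -0.00812756]
[-7.07896696e+00 -4.83055663e+00 -6.86258627e-03]
```

```bash
R='x'; 
python3 -m inch '[{"translation":[-0.92,-0.75,0],"twist":0},{"translation":[-0.92,-0.75,0],"twist":0},{"translation":[-0.92,-0.75,0],"twist":0}]'
python3 -m inch '[{"translation":[-0.92,-0.75,0],"twist":0},{"translation":[-0.92,-0.75,0],"twist":0},{"translation":[-0.92,-0.75,0],"twist":0}]'
python3 -m inch '[{"translation":[-0.92,-0.75,0],"twist":0},{"translation":[-0.92,-0.75,0],"twist":0},{"translation":[-0.92,-0.75,0],"twist":0}]'
python3 - <<'E'
from h import *
s=st();print(rel([490,-147,257],s))
E
```

```text
clock: 0.78
position: [351.8, -527.4, 256.0]
tool_rot: [-0.002, 0.852, -0.523, -0.001]
force: [0.4, 0.2, 0.8]
grip_width: 85.6
clock: 1.15
position: [377.0, -413.2, 256.3]
tool_rot: [-0.001, 0.852, -0.524, -0.001]
force: [-0.2, -0.7, 0.2]
grip_width: 85.6
clock: 1.52
position: [402.9, -298.7, 256.5]
tool_rot: [-0.001, 0.852, -0.524, -0.0]
force: [0.2, 0.4, -0.9]
grip_width: 85.2
1.52 [ 402.9 -298.7  256.5] z [ 0.001  0.001 -1.   ] x [ 0.451 -0.892 -0.001] F [ 0.2  0.4 -0.9] M [ 0.05 -0.01 -0.01] 85.2
[-0.96032013 -1.4617058  -0.00279947]
```

```bash

python3 -m inch '[{"translation":[-0.48,-0.73,0],"twist":0},{"translation":[-0.48,-0.73,0],"twist":0}]'
python3 -m inch '[{"translation":[-0.48,-0.73,0],"twist":0},{"translation":[-0.48,-0.73,0],"twist":0},{"translation":[-0.48,-0.73,0],"twist":0}]'
python3 - <<'E'
from h import *
s=st();p,d,c=snap('wrist','w1');print(rel([491,264.5,286],s)); np.save('pics/w1cal.npy',c['world_from_camera'])
E
```

```text
clock: 1.78
position: [447.6, -226.2, 256.8]
tool_rot: [-0.0, 0.85, -0.526, 0.001]
force: [0.4, 0.2, 0.2]
grip_width: 85.3
clock: 2.15
position: [491.4, -151.0, 256.6]
tool_rot: [-0.0, 0.851, -0.526, 0.001]
force: [-0.8, -0.2, -0.1]
grip_width: 85.5
2.15 [ 491.4 -151.   256.6] z [ 0.002 -0.001 -1.   ] x [ 0.447 -0.894  0.001] F [-0.8 -0.2 -0.1] M [-0.04  0.03  0.01] 85.5
[-3.71701936 -1.85540103 -0.29674247]
```

View pics/w1.png

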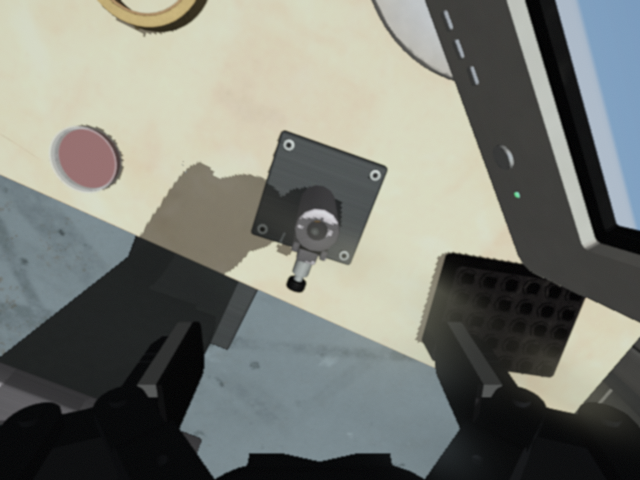

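```bash
python3 - <<'E'
from h import *
p=cv2.imread('pics/w1.png');c=calibration('wrist')
print(onplane(c,318,231,102), onplane(c,296,284,85), c['cx'],c['cy'])
cv2.imwrite('pics/w1z.png',cv2.resize(p[190:300,260:380],(720,660)[::1],interpolation=2)[:600])
for q in [(288,145),(376,175),(344,256),(263,229)]: print(onplane(c,*q,12))
E
python3 -m inch '[{"translation":[-0.93,-0.47,-0.075],"twist":0},{"translation":[-0.93,-0.47,-0.075],"twist":0},{"translation":[-0.93,-0.47,-0.075],"twist":0}]'
python3 -m inch '[{"translation":[-0.93,-0.47,-0.075],"twist":0},{"translation":[-0.93,-0.47,-0.075],"twist":0},{"translation":[-0.93,-0.47,-0.075],"twist":0}]'
python3 -m inch '[{"translation":[-0.93,-0.47,-0.075],"twist":0},{"translation":[-0.93,-0.47,-0.075],"twist":0},{"translation":[-0.93,-0.47,-0.075],"twist":0}]'
python3 -m inch '[{"translation":[-0.93,-0.46,-0.075],"twist":0},{"translation":[-0.93,-0.46,-0.075],"twist":0},{"translation":[-0.93,-0.46,-0.075],"twist":0},{"translation":[-0.93,-0.46,-0.075],"twist":0}]'
python3 - <<'E'
from h import *
s=st();p,d,c=snap('wrist','w2')
cv2.imwrite('pics/w2z.png',cv2.resize(p[140:340,220:440,::-1],(660,600),interpolation=2))
E
```

```text
[ 489.01045491 -152.19069911  102.        ] [ 438.33617742 -158.28549099   85.        ] 319.22265175792654 242.57886141281557
[ 522.47418605 -106.3530486    12.        ]
[ 533.68527752 -187.2577433    12.        ]
[ 453.04324107 -197.32674817   12.        ]
[ 443.31373167 -117.78774422   12.        ]
clock: 2.58
position: [490.3, -45.8, 264.1]
tool_rot: [-0.0, 0.851, -0.525, 0.0]
force: [-0.4, -1.1, 0.8]
grip_width: 85.4
clock: 2.95
position: [491.5, 58.2, 271.7]
tool_rot: [-0.0, 0.851, -0.526, 0.0]
force: [1.1, -0.4, 0.2]
grip_width: 85.2
clock: 3.32
position: [492.5, 162.3, 279.0]
tool_rot: [-0.001, 0.851, -0.526, 0.0]
force: [0.3, -1.2, 0.6]
grip_width: 85.3
clock: 3.82
position: [492.2, 261.6, 285.7]
tool_rot: [0.001, 0.849, -0.529, 0.001]
force: [1.4, -0.8, -1.1]
grip_width: 85.6
3.83 [492.2 261.6 285.7] z [-0.001 -0.003 -1.   ] x [ 0.441 -0.897  0.002] F [ 1.4 -0.8 -1.1] M [-0.01 -0.02 -0.07] 85.6
```

View pics/w1z.png

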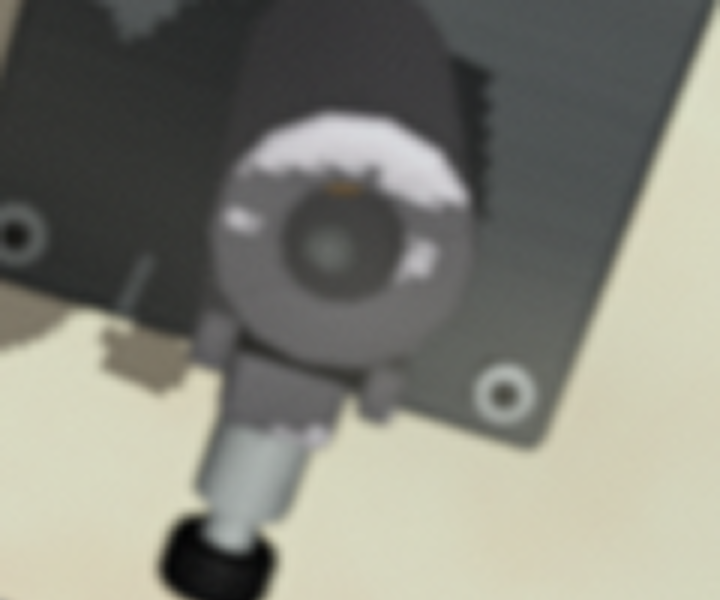

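View pics/w2z.png

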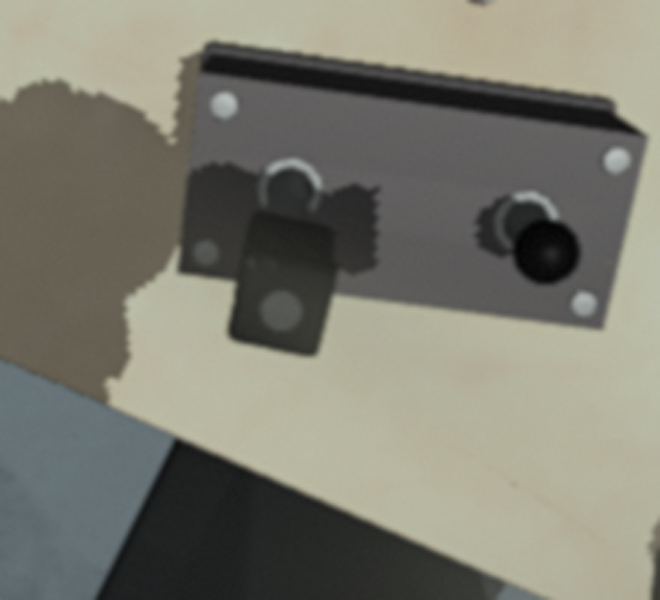

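```bash
python3 - <<'E'
from h import *
p=cv2.imread('pics/w2.png');c=calibration('wrist');s=sense()
a=cv2.convertScaleAbs(p[205:265,285:345],alpha=2.5,beta=0)
cv2.imwrite('pics/w2y.png',cv2.resize(a,(600,600),interpolation=2))
f=lambda u,v,z:onplane(c,220+u/3,140+v/3,z)
A,B=f(232,338,160),f(318,354,160);print(A,B,np.linalg.norm(A-B),rot(s).T@(B-A))
print('dot',f(282,311,160),'hole',f(290,190,55),'pinhole',f(528,220,55),'ball',f(546,250,87))
L,R_=f(180,270,55),f(603,327,55);v=rot(s).T@(R_-L);print('block',np.degrees(np.arctan2(v[1],v[0])))
E
```

```text
[480.03799908 270.86987261 160.        ] [484.81600923 252.93102347 160.        ] 18.564258383249957 [18.20785898  3.6198457   0.04772508]
dot [490.12578756 264.02151821 160.        ] hole [491.79635536 263.47588734  55.        ] pinhole [514.51147531 196.84544473  55.        ] ball [514.14683644 197.70696561  87.        ]
block 8.045298481168324
```

View pics/w2y.png

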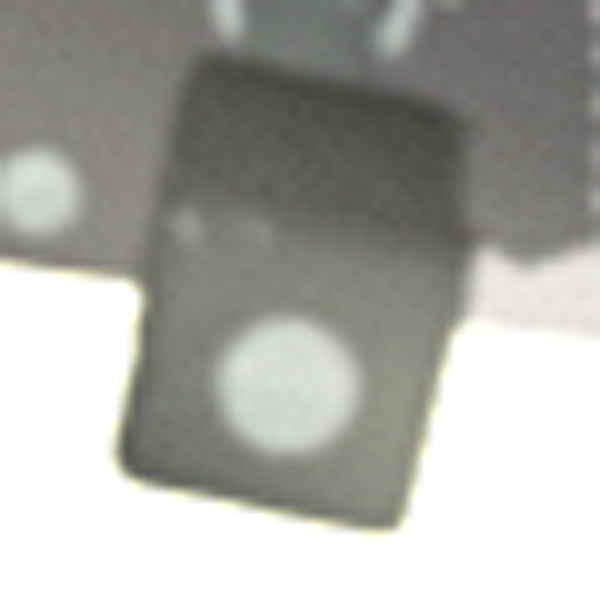

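```bash

python3 -m inch '[{"translation":[-0.03,0.005,0],"twist":0.03},{"translation":[-0.03,0.005,0.4],"twist":0.03},{"translation":[-0.03,0.005,0.7],"twist":0.03},{"translation":[-0.03,0.005,0.9],"twist":0.03},{"translation":[-0.03,0.005,0.9],"twist":0.03}]'
python3 - <<'E'
from h import *
s=st();p,d,c=snap('wrist','w3');print(rel([490.5,264,146],s))
E
```

```text
clock: 4.5
position: [488.9, 264.6, 194.8]
tool_rot: [0.002, 0.796, -0.606, -0.0]
force: [0.6, 0.3, 0.8]
grip_width: 85.5
4.5 [488.9 264.6 194.8] z [-0.003 -0.004 -1.   ] x [ 0.267 -0.964  0.003] F [0.6 0.3 0.8] M [-0.03 -0.06 -0.03] 85.5
[ 0.00917771 -0.01555566  0.48777859]
```

View pics/w3.png

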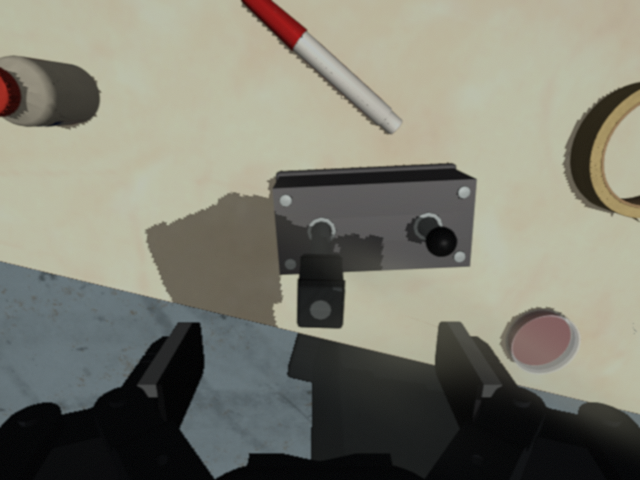

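```bash

python3 -m inch '[{"translation":[0.005,-0.01,0.25],"twist":0.003},{"translation":[0.005,-0.01,0.4],"twist":0.003},{"translation":[0.005,-0.01,0.48],"twist":0.003},{"translation":[0.005,-0.01,0.48],"twist":0.003}]'
python3 -m inch '[{"translation":[0,0,0],"twist":0},{"translation":[0,0,0],"twist":0},{"translation":[0,0,0],"twist":0},{"translation":[0,0,0],"twist":0},{"translation":[0,0,0],"twist":0},{"translation":[0,0,0],"twist":0},{"translation":[0,0,0],"twist":0},{"translation":[0,0,0],"twist":0}]' -1
python3 - <<'E'
from h import *
s=st();p,d,c=snap('wrist','w4')
E
```

```text
clock: 5.05
position: [490.3, 267.7, 148.2]
tool_rot: [0.0, 0.791, -0.612, -0.0]
force: [0.9, -0.2, 0.1]
grip_width: 85.5
clock: 6.05
position: [491.1, 266.4, 148.7]
tool_rot: [0.001, 0.791, -0.612, 0.001]
force: [0.9, -5.1, 6.1]
grip_width: 19.1
6.05 [491.1 266.4 148.7] z [ 0.001 -0.002 -1.   ] x [ 0.251 -0.968  0.002] F [ 0.9 -5.1  6.1] M [-1.3  -0.33 -0.03] 19.1
```

View pics/w4.png

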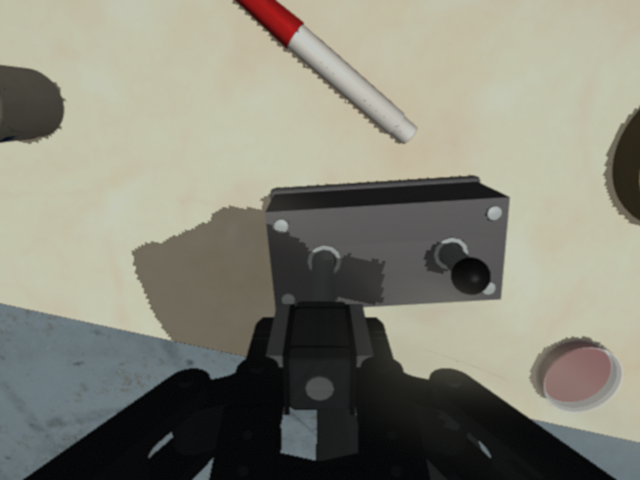

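```bash

python3 -m inch '[{"translation":[0,0,-0.1],"twist":0},{"translation":[0,0,-0.25],"twist":0},{"translation":[0,0,-0.4],"twist":0},{"translation":[0,0,-0.55],"twist":0},{"translation":[0,0,-0.7],"twist":0},{"translation":[0,0,-0.85],"twist":0},{"translation":[0,0,-1.0],"twist":0},{"translation":[0,0,-1.0],"twist":0}]'
python3 -m inch '[{"translation":[0,0,-0.2],"twist":0},{"translation":[0,0,-0.2],"twist":0},{"translation":[0,0,-0.2],"twist":0}]'
python3 - <<'E'
from h import *
s=st();p,d,c=snap('wrist','w5');print(rel([490,-147,270],s))
p,d,c=snap('side','s5');cv2.imwrite('pics/s5z.png',cv2.resize(p[150:350,240:400,::-1],(480,600),interpolation=2))
E
```

```text
clock: 7.1
position: [491.1, 268.5, 249.8]
tool_rot: [-0.001, 0.791, -0.612, 0.0]
force: [0.0, 0.3, -0.8]
grip_width: 19.1
clock: 7.48
position: [489.9, 267.6, 267.5]
tool_rot: [0.001, 0.791, -0.612, -0.0]
force: [-0.2, 0.3, -1.4]
grip_width: 19.3
7.47 [489.9 267.6 267.5] z [-0.001 -0.001 -1.   ] x [ 0.252 -0.968  0.   ] F [-0.2  0.3 -1.4] M [-0.02  0.02  0.02] 19.3
[ 4.01240118  1.0430043  -0.02222082]
```

View pics/w5.png

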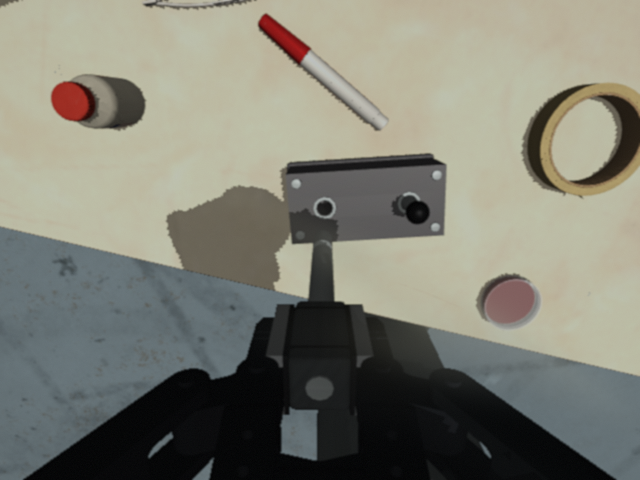

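View pics/s5z.png

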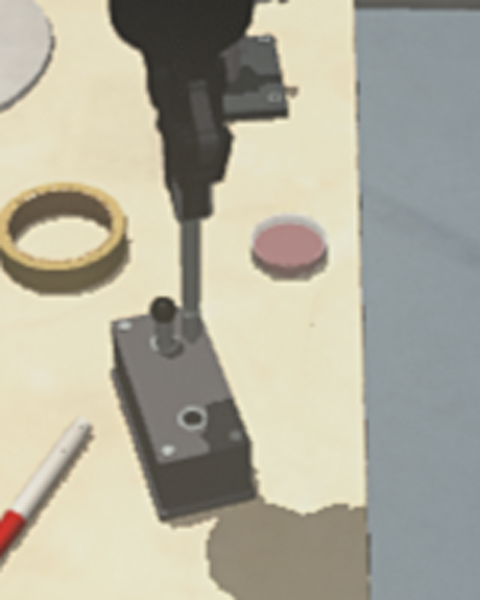

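```bash

python3 -m inch '[{"translation":[0.3,0.08,0],"twist":0},{"translation":[0.6,0.16,0],"twist":0},{"translation":[0.9,0.24,0],"twist":0}]'
python3 -m inch '[{"translation":[0.4,0.1,0],"twist":0},{"translation":[0.8,0.2,0],"twist":0},{"translation":[0.8,0.2,0],"twist":0}]'
python3 -m inch '[{"translation":[0.4,0.1,0],"twist":0},{"translation":[0.8,0.2,0],"twist":0},{"translation":[0.8,0.2,0],"twist":0}]'
python3 -m inch '[{"translation":[0.4,0.1,0],"twist":0},{"translation":[0.8,0.2,0],"twist":0},{"translation":[0.8,0.2,0],"twist":0}]'
python3 -m inch '[{"translation":[0.35,0.1,0],"twist":0},{"translation":[0.73,0.2,0],"twist":0},{"translation":[0.73,0.2,0],"twist":0},{"translation":[0.73,0.2,0],"twist":0}]'
python3 - <<'E'
from h import *
s=st();p,d,c=snap('wrist','w6');cv2.imwrite('pics/w6z.png',cv2.resize(p[170:320,230:430,::-1],(800,600),interpolation=2))
p,d,c=snap('side','s6');cv2.imwrite('pics/s6z.png',cv2.resize(p[60:210,240:400,::-1],(640,600),interpolation=2))
p,d,c=snap('top','t6');cv2.imwrite('pics/t6z.png',cv2.resize(p[180:280,400:520,::-1],(720,600),interpolation=2))
E
```

```text
clock: 7.95
position: [489.4, 173.7, 267.5]
tool_rot: [0.001, 0.791, -0.612, -0.0]
force: [-0.2, -0.1, -0.3]
grip_width: 19.2
clock: 8.32
position: [490.0, 88.0, 267.5]
tool_rot: [0.002, 0.789, -0.614, -0.0]
force: [0.6, 0.5, -1.2]
grip_width: 19.3
clock: 8.7
position: [491.1, 7.1, 267.8]
tool_rot: [0.001, 0.79, -0.614, -0.0]
force: [0.4, 1.1, -1.3]
grip_width: 19.2
clock: 9.07
position: [492.3, -74.5, 268.0]
tool_rot: [0.0, 0.79, -0.613, 0.0]
force: [0.7, 1.2, -1.4]
grip_width: 19.1
clock: 9.57
position: [491.6, -145.9, 268.0]
tool_rot: [-0.0, 0.792, -0.611, -0.001]
force: [-0.3, -0.2, -1.5]
grip_width: 19.2
9.57 [ 491.6 -145.9  268. ] z [-0.     0.002 -1.   ] x [ 0.254 -0.967 -0.002] F [-0.3 -0.2 -1.5] M [0.04 0.02 0.02] 19.2
```

View pics/w6z.png

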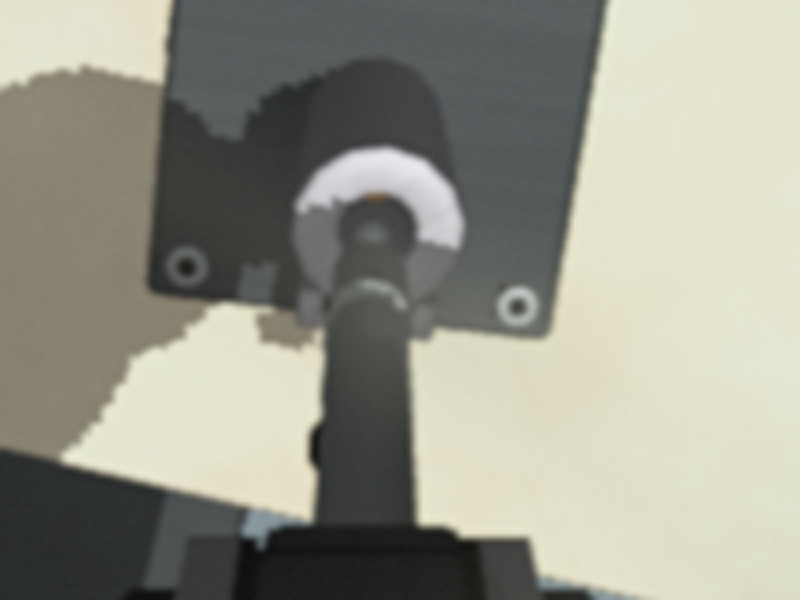

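View pics/s6z.png

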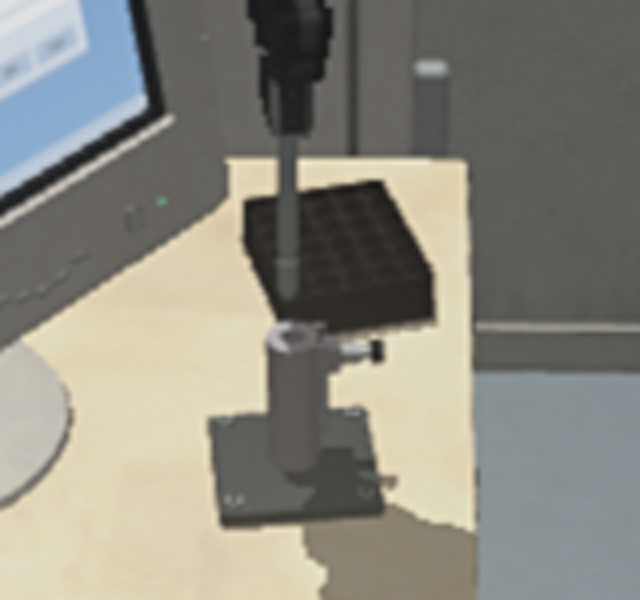

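```bash
python3 - <<'E'
from h import *
p=cv2.imread('pics/w5.png');a=cv2.convertScaleAbs(p[225:315,285:365],alpha=1.5,beta=20)
b=cv2.convertScaleAbs(cv2.imread('pics/w6.png')[200:290,285:365],alpha=1.8,beta=20)
cv2.imwrite('pics/wz.png',np.hstack([cv2.resize(x,(400,450),interpolation=2) for x in(a,b)]))
E
```

```text
(no output)
```

View pics/wz.png

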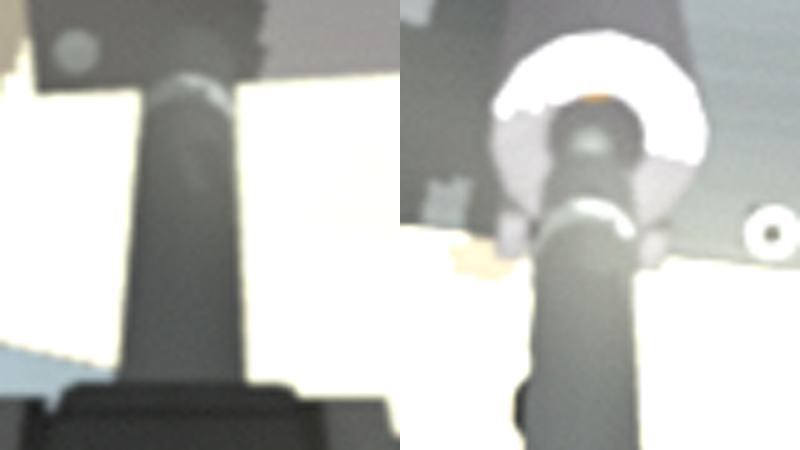

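View pics/t6z.png

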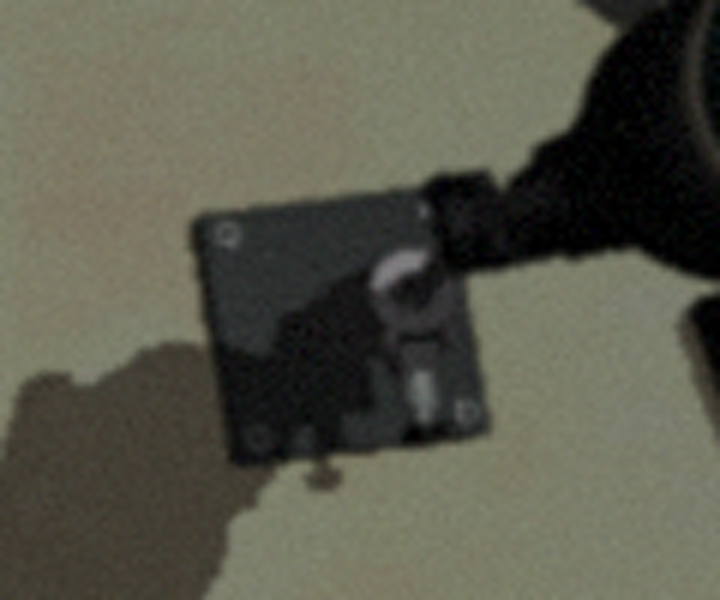

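```bash
python3 - <<'E'
from h import *
s=sense();c=calibration('wrist');R=rot(s);P=s['position']
for z in (138.5,131.5,108.5,80,60,30):
  print(z,[proj(c,P+R@np.array([x,y,z])).round(1) for x,y in((0,0),(0,2))])
m=onplane(c,325,226.6,102);print('mouth',m,'tool',R.T@(m-P))
t=onplane(calibration('top'),400+420/6,180+287/6,102);print('mouth from top t6',t)
E
```

```text
138.5 [array([319.4, 236.8]), array([319.4, 239.7])]
131.5 [array([319.4, 240.1]), array([319.4, 243.1])]
108.5 [array([319.4, 252.4]), array([319.4, 255.6])]
80 [array([319.4, 271. ]), array([319.4, 274.6])]
60 [array([319.3, 287.2]), array([319.3, 291.1])]
30 [array([319.3, 318.5]), array([319.3, 322.9])]
mouth [ 491.40114376 -150.1826984   102.        ] tool [  4.04454096   1.15459929 166.1635235 ]
mouth from top t6 [ 490.96537886 -151.87586756  102.        ]
```

```bash
python3 - <<'E'
from h import *
c=calibration('side')
for z in(102,129,160):print(proj(c,[490,-148,z]),4*(proj(c,[490,-148,z])-[240,60]))
p=cv2.imread('pics/s6.png');cv2.imwrite('pics/s6y.png',cv2.resize(p[90:170,285:345],(600,800),interpolation=2)[:600])
E
```

```text
[313.03432059 143.38198187] [292.13728236 333.52792749]
[312.87050396 133.70096208] [291.48201585 294.80384831]
[312.67707435 122.2699132 ] [290.70829741 249.07965282]
```

View pics/s6y.png

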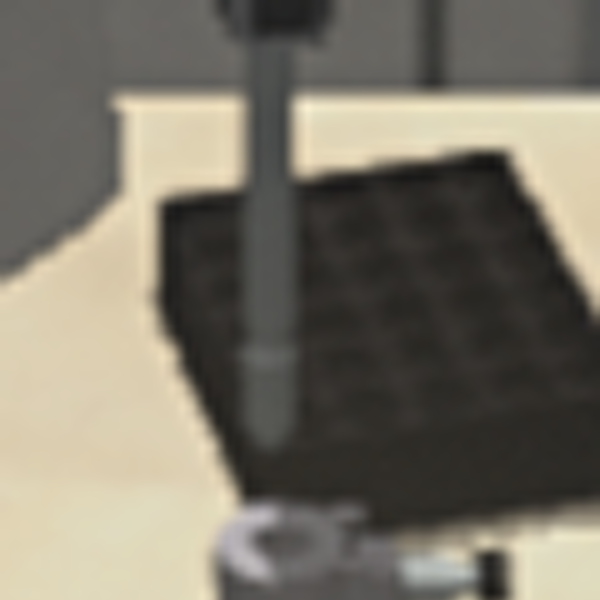

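```bash

python3 -m inch '[{"translation":[0.018,0.029,0],"twist":0},{"translation":[0.018,0.029,0.1],"twist":0},{"translation":[0.018,0.029,0.2],"twist":0},{"translation":[0.018,0.029,0.2],"twist":0},{"translation":[0.018,0.029,0.2],"twist":0}]'
python3 - <<'E'
from h import *
s=st();p,d,c=snap('wrist','w7');p1,d1,c1=snap('side','s7')
b=cv2.convertScaleAbs(p[200:290,285:365,::-1],alpha=1.8,beta=20)
cv2.imwrite('pics/z7.png',np.hstack([cv2.resize(b,(400,450),interpolation=2),cv2.resize(p1[105:165,290:343,::-1],(400,450),interpolation=2)]))
E
```

```text
clock: 10.35
position: [488.9, -150.8, 248.1]
tool_rot: [0.0, 0.791, -0.612, -0.0]
force: [0.6, 0.8, -1.7]
grip_width: 19.8
10.35 [ 488.9 -150.8  248.1] z [-0.  0. -1.] x [ 0.252 -0.968 -0.   ] F [ 0.6  0.8 -1.7] M [ 0.03 -0.04 -0.03] 19.8
```

View pics/z7.png

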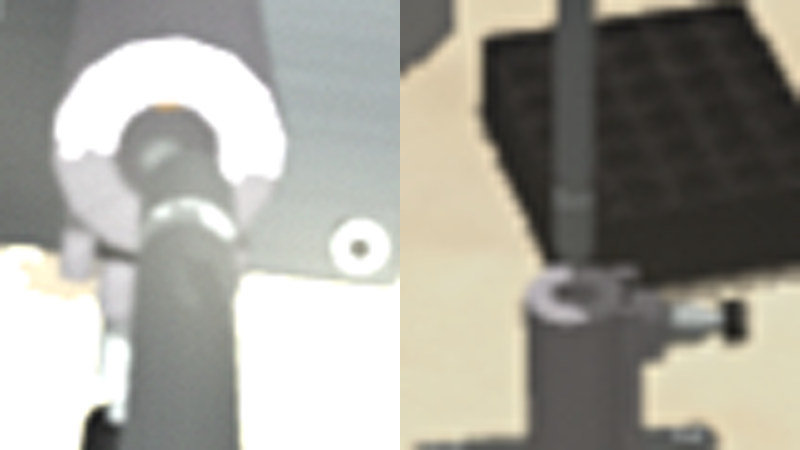

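```bash
python3 - <<'E'
from h import *
s=st();c=calibration('wrist');R=rot(s);P=s['position']
m=onplane(c,318.8,230.1,102);print('mouth',m,'tool',R.T@(m-P))
for z in(138.5,110):print(proj(c,P+R@[2.3,-1.3,z]),proj(c,P+R@[2.3,-6.3,z]))
c=calibration('side');print(proj(c,[490,-148,109])-proj(c,[490,-148,102]))
E
```

```text
10.45 [ 489.1 -150.9  248.4] z [ 0. -0. -1.] x [ 0.252 -0.968  0.   ] F [ 0.4 -0.6 -0.4] M [0.02 0.01 0.03] 19.6
mouth [ 491.14069296 -149.94160826  102.        ] tool [ -0.38714339  -2.18287913 146.44263029]
[322.86233526 234.89621155] [322.88878342 227.6082034 ]
[323.23594684 249.43481805] [323.26787414 241.42174124]
[-0.04206502 -2.48590352]
```

```bash

python3 -m inch '[{"translation":[-0.026,-0.004,0],"twist":0},{"translation":[-0.026,-0.004,0],"twist":0},{"translation":[-0.026,-0.004,0.02],"twist":0},{"translation":[-0.026,-0.004,0.04],"twist":0},{"translation":[-0.026,-0.004,0.06],"twist":0},{"translation":[-0.026,-0.004,0.06],"twist":0}]'
python3 - <<'E'
from h import *
s=st();p,d,c=snap('wrist','w8');p1,d1,c1=snap('side','s8')
b=cv2.convertScaleAbs(p[200:290,285:365,::-1],alpha=1.8,beta=20)
cv2.imwrite('pics/z8.png',np.hstack([cv2.resize(b,(400,450),interpolation=2),cv2.resize(p1[105:165,290:343,::-1],(400,450),interpolation=2)]))
E
```

```text
clock: 11.2
position: [488.4, -148.2, 242.0]
tool_rot: [0.0, 0.791, -0.612, -0.0]
force: [-0.3, -0.1, -1.1]
grip_width: 19.5
11.2 [ 488.4 -148.2  242. ] z [-0.001  0.    -1.   ] x [ 0.252 -0.968 -0.   ] F [-0.3 -0.1 -1.1] M [-0.02  0.01 -0.03] 19.5
```

View pics/z8.png

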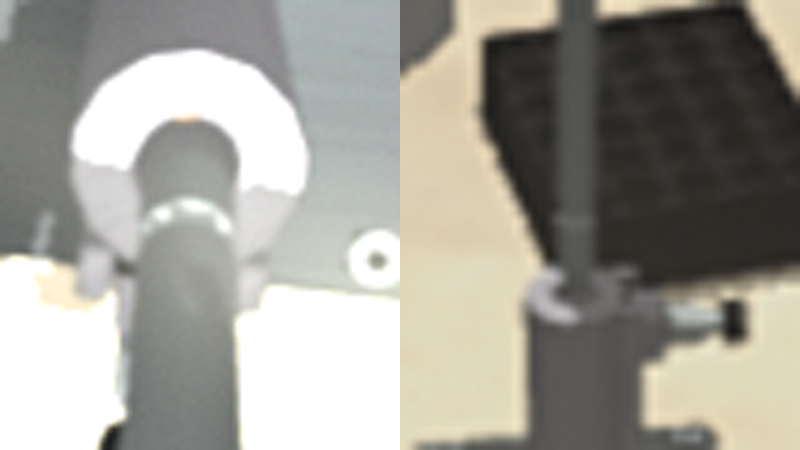

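```bash

python3 -m inch '[{"translation":[0,0,0.02],"twist":0},{"translation":[0,0,0.04],"twist":0},{"translation":[0,0,0.04],"twist":0}]'
python3 -m inch '[{"translation":[0,0,0.02],"twist":0},{"translation":[0,0,0.04],"twist":0},{"translation":[0,0,0.04],"twist":0}]'
python3 -m inch '[{"translation":[0,0,0.02],"twist":0},{"translation":[0,0,0.03],"twist":0},{"translation":[0,0,0.03],"twist":0}]'
python3 - <<'E'
from h import *
s=st();p,d,c=snap('wrist','w9');p1,d1,c1=snap('side','s9')
b=cv2.convertScaleAbs(p[200:290,285:365,::-1],alpha=1.8,beta=20)
cv2.imwrite('pics/z9.png',np.hstack([cv2.resize(b,(400,450),interpolation=2),cv2.resize(p1[105:165,290:343,::-1],(400,450),interpolation=2)]))
E
```

```text
clock: 11.68
position: [488.4, -148.1, 238.1]
tool_rot: [0.0, 0.791, -0.612, -0.0]
force: [-0.1, 0.1, -1.9]
grip_width: 19.4
clock: 12.05
position: [488.4, -148.1, 234.1]
tool_rot: [0.0, 0.791, -0.612, -0.0]
force: [0.4, -0.2, 0.1]
grip_width: 19.2
clock: 12.42
position: [488.5, -148.2, 231.2]
tool_rot: [0.0, 0.791, -0.612, -0.0]
force: [-0.6, -0.3, -1.5]
grip_width: 19.0
12.43 [ 488.5 -148.2  231.2] z [-0.  0. -1.] x [ 0.252 -0.968 -0.   ] F [-0.6 -0.3 -1.5] M [ 0.03 -0.02 -0.01] 19.0
```

View pics/z9.png

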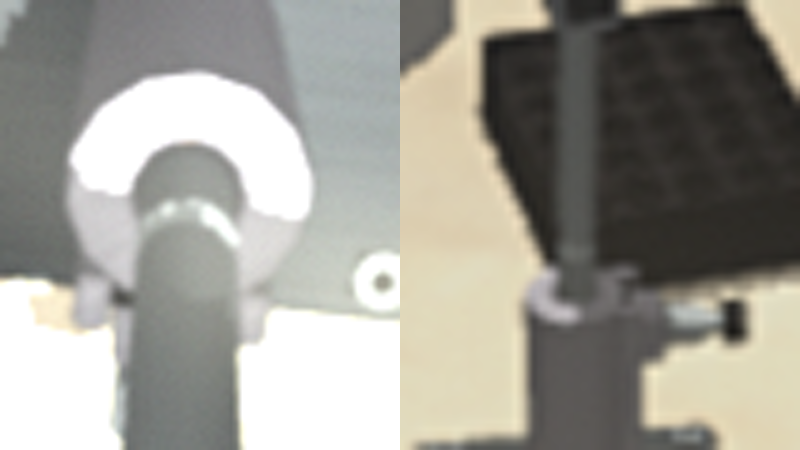

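```bash

f(){ grep -E 'clock|position|force' | tr '\n' ' '; echo; }
python3 -m inch '[{"translation":[0,0,0.015],"twist":0},{"translation":[0,0,0.03],"twist":0},{"translation":[0,0,0.03],"twist":0}]' | f
python3 -m inch '[{"translation":[0,0,0.015],"twist":0},{"translation":[0,0,0.03],"twist":0},{"translation":[0,0,0.03],"twist":0}]' | f
python3 -m inch '[{"translation":[0,0,0.015],"twist":0},{"translation":[0,0,0.03],"twist":0},{"translation":[0,0,0.03],"twist":0}]' | f
python3 -m inch '[{"translation":[0,0,0.015],"twist":0},{"translation":[0,0,0.03],"twist":0},{"translation":[0,0,0.03],"twist":0}]' | f
```

```text
clock: 12.9 position: [488.5, -148.2, 228.2] force: [-0.1, -0.3, -0.4] 
clock: 13.28 position: [489.3, -148.2, 225.4] force: [1.2, 0.6, -1.1] 
clock: 13.65 position: [489.5, -148.3, 222.5] force: [2.6, -0.0, -0.7] 
clock: 14.02 position: [488.8, -147.6, 219.0] force: [4.3, 0.9, -0.6]
```

```bash

f(){ grep -E 'clock|position|force' | tr '\n' ' '; echo; }
python3 -m inch '[{"translation":[0,-0.01,0],"twist":0},{"translation":[0,-0.01,0],"twist":0},{"translation":[0,-0.01,0],"twist":0}]' | f
python3 -c "
from h import *
st()"
python3 -m inch '[{"translation":[0,0,0.015],"twist":0},{"translation":[0,0,0.03],"twist":0},{"translation":[0,0,0.03],"twist":0}]' | f
python3 -c "
from h import *
st()"
```

```text
clock: 14.4 position: [489.2, -147.6, 219.0] force: [3.1, 1.4, -1.6] 
14.4 [ 489.2 -147.6  219. ] z [-0.001  0.    -1.   ] x [ 0.252 -0.968 -0.001] F [ 3.1  1.4 -1.6] M [ 0.46 -0.97  0.03] 19.4
clock: 14.78 position: [489.5, -148.2, 216.0] force: [3.3, -0.1, -2.4] 
14.78 [ 489.5 -148.2  216. ] z [ 0. -0. -1.] x [ 0.252 -0.968  0.   ] F [ 3.3 -0.1 -2.4] M [-0.01 -1.1  -0.01] 19.6
```

```bash

f(){ grep -E 'clock|position|force' | tr '\n' ' '; echo; }
python3 -m inch '[{"translation":[0,-0.01,0],"twist":0},{"translation":[0,-0.01,0],"twist":0},{"translation":[0,-0.01,0],"twist":0}]' | f
python3 -m inch '[{"translation":[0,0,0.015],"twist":0},{"translation":[0,0,0.03],"twist":0},{"translation":[0,0,0.03],"twist":0}]' | f
python3 -m inch '[{"translation":[0,0,0.01],"twist":0},{"translation":[0,0,0.02],"twist":0},{"translation":[0,0,0.02],"twist":0}]' | f
python3 -c "
from h import *
st()
p,d,c=snap('side','s10');cv2.imwrite('pics/z10.png',cv2.resize(p[95:165,290:353,::-1],(540,600),interpolation=2))"
```

```text
clock: 15.15 position: [489.9, -148.0, 216.1] force: [1.9, -0.7, -2.4] 
clock: 15.52 position: [490.0, -147.7, 213.1] force: [0.9, -1.6, -0.7] 
clock: 15.9 position: [490.2, -147.7, 211.1] force: [0.4, -0.7, 0.2] 
15.9 [ 490.2 -147.7  211.1] z [-0.001  0.    -1.   ] x [ 0.252 -0.968 -0.   ] F [ 0.4 -0.7  0.2] M [-0.28 -0.19 -0.  ] 19.1
```

View pics/z10.png

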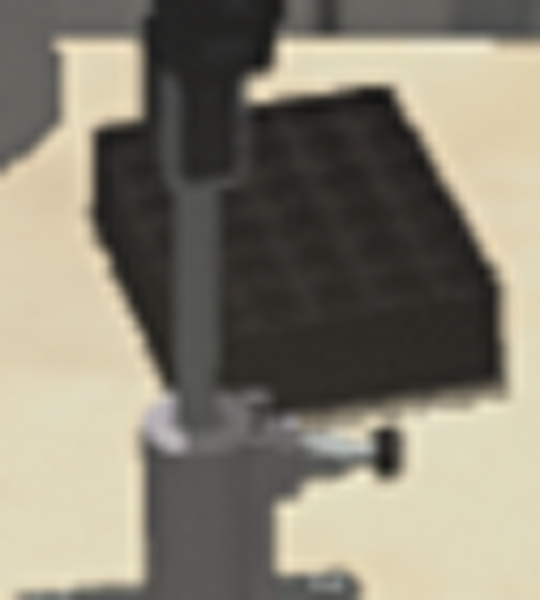

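```bash

f(){ grep -E 'clock|position|force' | tr '\n' ' '; echo; }
python3 -m inch '[{"translation":[0,0,0.01],"twist":0},{"translation":[0,0,0.02],"twist":0},{"translation":[0,0,0.02],"twist":0}]' | f
python3 -m inch '[{"translation":[0,0,0.01],"twist":0},{"translation":[0,0,0.02],"twist":0},{"translation":[0,0,0.02],"twist":0}]' | f
python3 -m inch '[{"translation":[0,0,0.01],"twist":0},{"translation":[0,0,0.02],"twist":0},{"translation":[0,0,0.02],"twist":0}]' | f
python3 -m inch '[{"translation":[0,0,0.01],"twist":0},{"translation":[0,0,0.02],"twist":0},{"translation":[0,0,0.02],"twist":0}]' | f
python3 -c "
from h import *
st()"
```

```text
clock: 16.32 position: [490.2, -147.7, 209.0] force: [0.6, -0.6, 0.1] 
clock: 16.7 position: [490.3, -147.7, 207.0] force: [0.3, -1.2, 0.7] 
clock: 17.08 position: [490.3, -147.7, 205.1] force: [-0.0, -0.5, 1.4] 
clock: 17.45 position: [490.4, -147.7, 203.1] force: [0.0, -1.1, 0.7] 
17.45 [ 490.4 -147.7  203.1] z [-0.  0. -1.] x [ 0.252 -0.968 -0.   ] F [ 0.  -1.1  0.7] M [-0.41  0.16 -0.02] 19.1
```

```bash

f(){ grep -E 'clock|position|force' | tr '\n' ' '; echo; }
python3 -m inch '[{"translation":[0,0,0.01],"twist":0},{"translation":[0,0,0.01],"twist":0}]' | f
python3 -m inch '[{"translation":[0,0,0.01],"twist":0},{"translation":[0,0,0.01],"twist":0}]' | f
python3 -m inch '[{"translation":[0,0,0.01],"twist":0},{"translation":[0,0,0.01],"twist":0}]' | f
python3 -m inch '[{"translation":[0,0,0.01],"twist":0},{"translation":[0,0,0.01],"twist":0}]' | f
python3 -c "
from h import *
st()
p,d,c=snap('side','s11');cv2.imwrite('pics/z11.png',cv2.resize(p[95:165,290:353,::-1],(540,600),interpolation=2))"
```

```text
clock: 17.7 position: [490.4, -147.7, 202.1] force: [-1.3, -0.4, 0.9] 
clock: 17.95 position: [490.4, -147.7, 201.1] force: [0.2, -1.1, 0.7] 
clock: 18.2 position: [490.4, -147.7, 200.1] force: [-0.2, -1.2, 0.6] 
clock: 18.45 position: [490.4, -147.7, 199.1] force: [-1.2, -2.1, 0.3] 
18.45 [ 490.4 -147.7  199.1] z [-0.  0. -1.] x [ 0.252 -0.968 -0.   ] F [-1.2 -2.1  0.3] M [-0.45  0.22 -0.01] 19.2
```

View pics/z11.png

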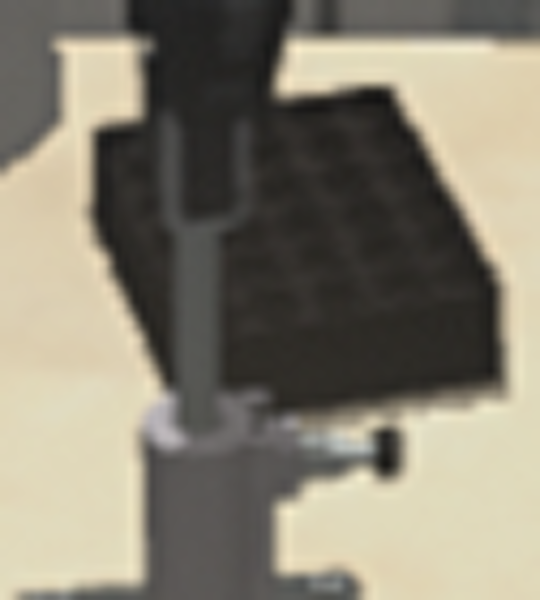

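```bash

f(){ grep -E 'clock|position|force' | tr '\n' ' '; echo; }
for i in 1; do
python3 -m inch '[{"translation":[0,0,0.01],"twist":0},{"translation":[0,0,0.01],"twist":0}]' | f
python3 -m inch '[{"translation":[0,0,0.01],"twist":0},{"translation":[0,0,0.01],"twist":0}]' | f
python3 -m inch '[{"translation":[0,0,0.01],"twist":0},{"translation":[0,0,0.01],"twist":0}]' | f
done
python3 -c "
from h import *
st()"
```

```text
clock: 18.75 position: [490.4, -147.6, 198.0] force: [-0.8, -1.4, -0.2] 
clock: 19.0 position: [490.3, -147.6, 197.0] force: [-0.7, -1.4, -1.6] 
clock: 19.25 position: [490.4, -147.6, 196.2] force: [-1.0, -1.8, -0.8] 
19.25 [ 490.4 -147.6  196.2] z [-0.  0. -1.] x [ 0.252 -0.968 -0.   ] F [-1.  -1.8 -0.8] M [-0.37  0.24  0.02] 19.3
```

```bash

f(){ grep -E 'clock|position|force' | tr '\n' ' '; echo; }
python3 -m inch '[{"translation":[0,0,0.008],"twist":0},{"translation":[0,0,0.008],"twist":0}]' | f
python3 -m inch '[{"translation":[0,0,0.008],"twist":0},{"translation":[0,0,0.008],"twist":0}]' | f
python3 -c "
from h import *
st()
p,d,c=snap('side','s12');cv2.imwrite('pics/z12.png',cv2.resize(p[95:165,290:353,::-1],(540,600),interpolation=2))"
```

```text
clock: 19.5 position: [490.5, -147.7, 195.8] force: [-2.0, -1.4, 4.7] 
clock: 19.75 position: [491.0, -147.7, 195.6] force: [-2.1, -0.2, 9.0] 
19.75 [ 491.  -147.7  195.6] z [ 0.001 -0.    -1.   ] x [ 0.252 -0.968  0.   ] F [-2.1 -0.2  9. ] M [-0.21  0.72  0.01] 19.6
```

View pics/z12.png

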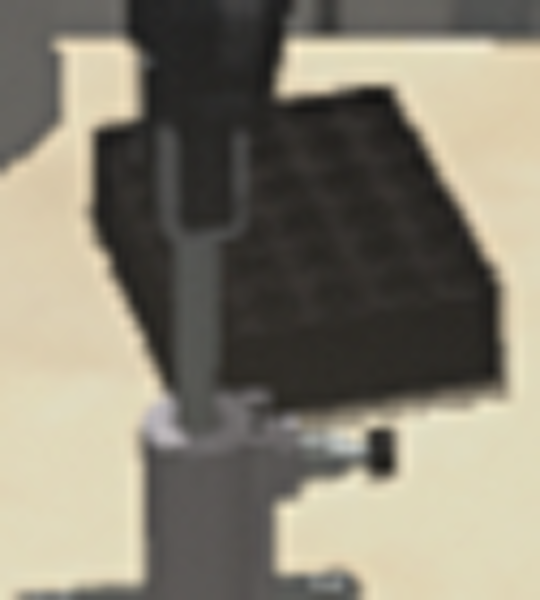

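```bash

f(){ grep -E 'clock|position|force' | tr '\n' ' '; echo; }
python3 -m inch '[{"translation":[0,0,0.008],"twist":0},{"translation":[0,0,0.008],"twist":0},{"translation":[0,0,0.008],"twist":0}]' | f
python3 -c "
from h import *
st()"
```

```text
clock: 20.18 position: [491.1, -147.8, 195.5] force: [-3.3, 0.3, 13.7] 
20.18 [ 491.1 -147.8  195.5] z [ 0.001 -0.    -1.   ] x [ 0.252 -0.968  0.001] F [-3.3  0.3 13.7] M [-0.16  1.04  0.01] 19.1
```

```bash

f(){ grep -E 'clock|position|force|grip' | tr '\n' ' '; echo; }
python3 -m inch '[{"translation":[0.0,0.005,-0.013],"twist":0},{"translation":[0,0.005,-0.013],"twist":0},{"translation":[0,0.005,-0.013],"twist":0}]' | f
python3 -m inch '[{"translation":[0,0,0],"twist":0},{"translation":[0,0,0],"twist":0},{"translation":[0,0,0],"twist":0},{"translation":[0,0,0],"twist":0},{"translation":[0,0,0],"twist":0},{"translation":[0,0,0],"twist":0},{"translation":[0,0,0],"twist":0},{"translation":[0,0,0],"twist":0}]' 0.3 |f
python3 -c "
from h import *
st()
p,d,c=snap('wrist','w13')
p,d,c=snap('side','s13');cv2.imwrite('pics/z13.png',cv2.resize(p[95:165,290:353,::-1],(540,600),interpolation=2))"
```

```text
clock: 20.55 position: [490.7, -147.8, 195.8] force: [-1.7, -1.2, 7.7] grip_width: 19.7 
clock: 21.55 position: [490.0, -147.8, 195.2] force: [0.2, 0.9, -0.1] grip_width: 55.3 
21.55 [ 490.  -147.8  195.2] z [ 0. -0. -1.] x [ 0.252 -0.968  0.   ] F [ 0.2  0.9 -0.1] M [-0.02  0.03  0.  ] 55.3
```

View pics/z13.png

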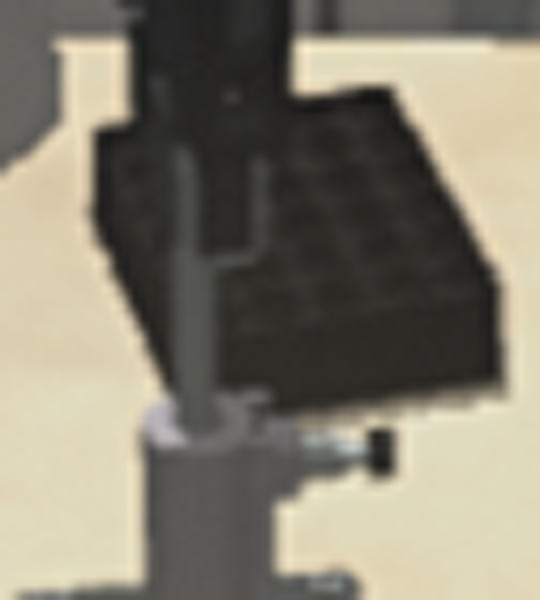

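View pics/w13.png

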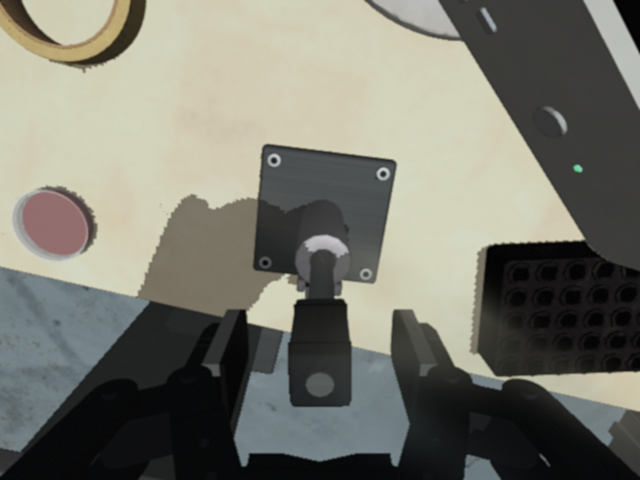

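Released: the fingers are clear on both sides of the head. Now I withdraw straight up.

```bash

f(){ grep -E 'clock|position|force|grip' | tr '\n' ' '; echo; }
python3 -m inch '[{"translation":[0,0,-0.1],"twist":0},{"translation":[0,0,-0.4],"twist":0},{"translation":[0,0,-0.7],"twist":0},{"translation":[0,0,-1.0],"twist":0},{"translation":[0,0,-1.0],"twist":0},{"translation":[0,0,-1.0],"twist":0}]' 1 | f
python3 -c "
from h import *
st()
p,d,c=snap('wrist','w14')
m=onplane(c,320,385,0)
ds=d
W=cloud(c,d);w=W[(W[...,2]>110)&(abs(W[...,0]-490)<40)&(abs(W[...,1]+148)<40)];print('head top z',np.percentile(w[:,2],[50,90,98]),len(w))
p1,d1,c1=snap('side','s14');cv2.imwrite('pics/z14.png',np.hstack([cv2.resize(p[:,:,::-1],(400,300)),cv2.resize(p1[95:165,290:383,::-1],(400,300),interpolation=2)]))
cv2.imwrite('pics/z14k.png',np.hstack([cv2.resize(cv2.imread(f'pics/{n}.png')[135:160,310:345],(260,190),interpolation=2) for n in('s6','s11','s14')]))
W=cloud(c1,d1);w=W[(W[...,2]>110)&(abs(W[...,0]-490)<40)&(abs(W[...,1]+148)<40)];print('side head top',np.percentile(w[:,2],[50,90,98]),len(w))
"
```

```text
clock: 22.4 position: [489.5, -147.7, 295.1] force: [0.5, -0.1, 0.1] grip_width: 85.3 
22.4 [ 489.5 -147.7  295.1] z [-0.  0. -1.] x [ 0.252 -0.968 -0.   ] F [ 0.5 -0.1  0.1] M [-0.02  0.01 -0.02] 85.3
head top z [345.52699709 352.22674241 354.01460764] 16384
side head top [409.38014733 443.26892109 452.26007448] 1666
```

View pics/z14.png

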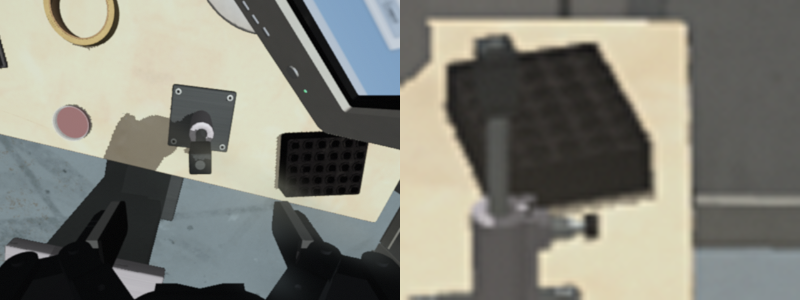

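View pics/z14k.png

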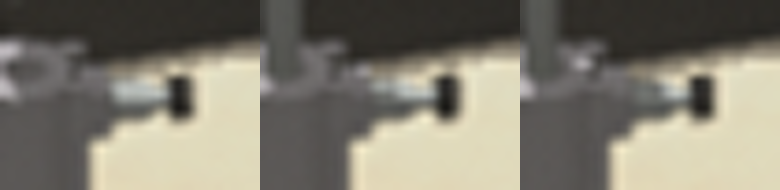

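```bash
python3 -c "
from h import *
d=np.load('pics/w14.npy');c=calibration('wrist');W=cloud(c,d);print(W[258:270:4,320])
p,d,c=snap('top','t15')
a=cv2.imread('pics/top0.png').astype(int);b=p[:,:,::-1].astype(int)
for n,(u0,u1,v0,v1) in dict(dish=(350,392,240,275),bottle=(178,212,198,232),pin=(295,320,205,235)).items(): print(n,abs(a-b)[v0:v1,u0:u1].mean())
cv2.imwrite('pics/t15z.png',p[150:300,150:550,::-1])
workorder.finish_job();st()"
```

```text
[[ 493.08304933 -146.84395229  205.95273792]
 [ 490.93333191 -147.40602097  206.18788746]
 [ 489.01718601 -147.90697679  207.04460983]]
dish 4.589115646258503
bottle 4.594290657439446
pin 4.081333333333333
the job is handed in; nothing more can be done
the job is handed in; nothing more can be done
```

View pics/t15z.png

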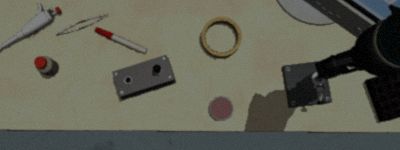

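The rod is in the post holder, resting on the stop with the plunger in its groove. I let go of it, backed the open gripper 100 mm straight up so it touches nothing, and handed the job in at about 22.5 s.

- **Stop:** the rod stopped moving at a TCP height of 195.5 mm while the push rose to 13.7 N. That puts the foot about 45 mm below the mouth. After release the head top measures about 206–207 mm high, which agrees.
- **Plunger:** in the side pictures the knob moved out while riding on the rod. It then came back to about 1 mm from its free position and stayed there after release, as expected in the groove. This is read off pixels, because the plunger joint itself is not reported.
- **Forces:** the largest side force I saw going in was about 4 N. That was while passing the pin, and I eased it by shifting 2 mm sideways. Forces were only read at the end of each move.
- **Bystanders:** the short pin, petri dish and bottle show no visible change between the first and last top pictures.
- **Disagreement:** the cameras differed by up to about 5 mm on the mouth's position. I lined up the foot and the mouth within the same pictures instead of relying on absolute positions.

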